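# Open the ratchet clamp on the fixture plate

## Task

Open the ratchet bar clamp fully so that the machined block in it can be taken out later: press down the release pad on top of the sliding jaw and, while keeping it pressed, push the jaw back along its bar, away from the block, until it is fully home against the tail stop. Then let the pad spring back up and move clear. Nothing is to be picked up: leave the block where it sits and do not disturb the loose things around the clamp.

Things in the scene. Friction and masses are not known exactly. Their poses are not given: they have to be found in the camera images.
- clamp: Clamp base, bolted down: dark steel plate 110 (x) by 370 (y) by 12 mm. Origin on the table surface, on the line of the bar. Its +y axis is the way the jaw goes back; all offsets here are along its axes. A toothed steel bar (24 mm wide, top 38 mm up) runs along y at x = 0; fixed jaw at the -y end (inner face y = -175 mm, 70 mm wide, top 80 mm up), tail stop at the +y end.
- jaw (a joint): Sliding jaw along the bar, m: 0 = nearest the block, 0.150 = fully back, hard against the tail stop. Starts between 0 and about 0.07. Aluminium, 90 mm long (y), 60 mm wide; about 2 N friction once released. With the pad up the ratchet blocks it from going back (it gives at most about 4 mm until a tooth catches).
- release (a joint): How far the release pad is pressed, m: 0 = up, 0.010 = bottomed. Spring return, 1.5 N to start, 4.5 N at the bottom. The ratchet is free when pressed more than about 0.006, so keep it nearly bottomed while pushing. It rides on the jaw and springs up when let go.
- pad_top (a point): Centre of the upper face of the release pad, a ribbed black plastic plate 44 (x) by 42 mm (y) on the sliding jaw; 66 mm above the table when up, 56 mm when bottomed. It goes straight down and rides with the jaw; axes as the clamp's. Open on both x sides and on the -y side (the jaw's face plate there is 54 mm high); the heel stands on its +y side.
- heel_face (a point): Point on the upright -y face of the jaw's heel, an aluminium block 60 mm wide (x), 25 mm thick (y), top 94 mm above the table. The face is 25 mm in +y from the pad's centre (4 mm past its edge); the point is 80 mm above the table. A fingertip standing on the pad pushes the jaw back against this face, in +y.
- tail_stop (a point): Middle of the top edge of the tail stop's inner (-y) face, 125 mm in +y from the clamp's origin, 78 mm above the table; aluminium block 60 mm wide, fixed. The heel's rear face (25 mm in +y of heel_face) stops against it.
- block_mid (a point): Centre of the machined aluminium block that sits loose in the clamp against the fixed jaw: 56 mm (x) by 48 mm (y) by 28 mm with a round boss on top, 38 mm high in all, on a seat 40 mm above the table. Stays where it is.
- bin_mid (a point): Centre of a yellow open bin 75 x 110 x 50 mm high, loose on the table, a bystander.
- bowl_mid (a point): Centre of a red round bowl, 124 mm across, 45 mm high, loose, a bystander.
- bushing_mid (a point): Centre of a brass bushing, 38 mm across, 30 mm high, loose, a bystander.
- bolt_mid (a point): Centre of a dark steel bolt standing on its head, head 28 mm across, 45 mm high, loose, a bystander.
- driver_grip (a point): Handle of a screwdriver 160 mm long lying on the table, loose, a bystander.
- cyl_mid (a point): Centre of the body of a compact air cylinder, a 36 x 36 x 42 mm aluminium block with a short rod on top (60 mm in all), loose, a bystander.

How it is judged (in metres and radians):
On the way, in this order (a step that is already met when the one before it is completed fails the run):
1. the release pad is pressed (more than 6 mm) while the jaw is still at its starting end (value of joint release above 0.006 m and value of joint jaw below 0.1 m), for 0.1 s.
2. the jaw is pushed fully back (within 8 mm of the tail stop) (value of joint jaw above 0.142 m), for 0.1 s.
At the end, for the whole second after the job is handed in: The sliding jaw rests within 8 mm of the tail stop (joint above 0.142), the release pad is up again (within 2 mm), the block has moved less than 12 mm and every bystander less than 25 mm (value of joint jaw above 0.142 m and value of joint release below 0.002 m and velocity of joint jaw below 0.005 m/s and distance of block_mid from where it was at the start of the episode below 0.012 m and distance of each of bin_mid, bowl_mid, bushing_mid, bolt_mid, driver_grip, cyl_mid from where it was at the start of the episode below 0.025 m); the robot touches nothing.
It fails at once if the machined block is lifted, carried or knocked (moved over 12 mm) (distance of block_mid from where it was at the start of the episode above 0.012 m).
It fails at once if a loose bystander is lifted, carried or knocked away (moved over 25 mm) (distance of any of bin_mid, bowl_mid, bushing_mid, bolt_mid, driver_grip, cyl_mid from where it was at the start of the episode above 0.025 m).
It also fails if it takes over 32 s, if anything falls off the work surface, if the arm or the gripper's body presses on something with over 40 N, if the wrist force passes 120 N, or if a joint passes its speed limit or range.

## Robot

A 6-joint arm with a two-finger parallel gripper is mounted at the origin on the work surface. World frame = base frame: x ahead of the robot, y to its left, z up, the work surface at z = 0. Lengths are in m, angles in degrees, forces in N, time in s.
With the tool pointing down it reaches from about 0.15 to 0.775 m from the base axis. Payload 6.1 kg.
Tool frame: the origin (TCP) lies on the mounting face of the last link; the fingertips stand 173 mm ahead of it and the grasp point (between the pads) lies tcp_to_grasp ahead of it (tcp_to_grasp is the distance from the TCP to the grasp point, in m); x points along the fingers, z is the direction in which the jaws open and shut, and the axes are right-handed (so a half turn about x gives the same grasp; the last joint's range is limited). The gripper opens to 85 mm and grips with 20 to 120 N. Pads are 22 mm wide; open, the fingers measure 114 mm over their backs; the gripper's body (76 mm by 85 mm) begins 54 mm behind the grasp point. The pads swing forward as they close: fully open they stand 13 mm farther back than shut.
Start: joints at [74.255, 7.208, -2.269, 80.523, 0, 90], TCP at [0.142, 0.505, 0.405] pointing down, gripper open.
Joint ranges: [-155.77, 155.77], [-54.66, 111.73], [-72.52, 77.12], [-102.08, 115.82], [-83.92, 84.16], [-180, 180]. Speed limits (degrees/s): [136.94, 136.94, 172.46, 180, 180, 180].

## Interface

Orientations are given as [roll, pitch, yaw] about the fixed x, y, z axes, in that order (R = Rz(yaw) Ry(pitch) Rx(roll)).
In Python, from bench import * gives the robot as it stands. The module is installed in compiled form; this text tells all that it offers.
- The arm moves only by the tool step_arm, never from a script. Its argument "motion" is a list of rows, each a list of 3 entries, a list of its own where there are three numbers: the shift along the tool's x, y, z in cm, then the turn, a rotation vector about the tool's x, y, z in rad, then the gripper command: -1 is fully open, 1 is shut, values between are in proportion. A call has 1 to 20 rows; each row is the pose to reach, as a shift and turn from the pose measured when the call began, along the tool's axes at that moment; what a row does not reach only later rows make up. A row lasts 1/8 s, in which the tool goes at most 62.5 mm and 10.7 degrees, less where a joint would pass 70% of its speed; a pose out of reach is approached as far as the arm can. A call with a gripper value outside its range is refused whole. The fingers move at their own pace and stop on an object; the grip force is fixed at half the most. Time passes only in rows, so rows that repeat a pose let the fingers close. It gives the time, the measured TCP pose, the force and the opening at its end, in the units of the state.
- get_obs(): the state, without advancing time (a new reading comes with each control period).
- snapshot(name): name is "side" or "top"; returns a dict with "image" (420x560x3 uint8, red, green, blue), "fov_y" (degrees; the focal length in pixels is half the picture's height over the tangent of half this angle, whatever the lens; pixels are square), "cx", "cy" (the principal point, pixels), "dist" ([k1, k2, p1, p2, k3] as OpenCV has them; the pictures are not rectified), "extrinsics" (4x4, takes a point from camera to world coordinates). Camera axes: x right, y up, looking along -z (the intrinsics and any distortion apply to the point x, -y, -z); pixel columns grow to the right and rows downward; lengths in m; the calibration is good to about 2 mm. A picture is of the moment at which its call begins. There is no depth.
- finish_job(): hands the job in, once; it reports no verdict.
The state is a dict: "t": time; "joint_positions": joint angles; "joint_vel": joint speeds; "joint_efforts": joint torques, N m; "tcp_pos": TCP position; "ee_rot": TCP orientation; "wrist_force": force on the tool from outside, world axes, zero at the start; "wrist_torque": the same for the moment, N m; "grip_width": opening from 0.0 (shut) to 1.0 (fully open).
Only numpy, scipy, OpenCV 4.12 (cv2) and the standard library are available. Lean on these libraries where they do the work, as an engineer would, in place of code of your own. Each camera call takes 0.05 s, during which the arm holds its last target. There are 200 camera calls.

## Working session

There is one attempt and no reset: what is moved stays moved. The work goes in short steps, Python scripts to look and compute and a tool call to move; the robot and the scene stay as the last step left them, time stands still between calls to the robot, and variables do not carry over. Pictures are saved under pics/ and viewed, about 8 in all and at most 12, crops included, and the job is handed in when it is done.

Besides the shell and the picture viewer there is one more tool, called after "Request:" as name(argument=value, ...) on one line, values as JSON. step_arm: Moves the arm, as the interface text tells. Its arguments: {"type":"object","properties":{"motion":{"type":"array","items":{"type":"array"}}},"required":["motion"]}

```bash
mkdir -p pics; python3 - <<'E'
from bench import *
import cv2,numpy as np
o=get_obs();print({k:np.round(v,3).tolist() for k,v in o.items()})
try: print(tcp_to_grasp)
except Exception as e: print(e)
for n in("side","top"):
    s=snapshot(n);cv2.imwrite(f"pics/{n}0.png",s["image"][:,:,::-1]);print(n,s["fov_y"],s["cx"],s["cy"],s["dist"],np.round(s["extrinsics"],3).tolist())
E
```

```text
{'t': 0.0, 'joint_positions': [74.256, 7.242, -2.327, 80.525, 0.001, 90.001], 'joint_vel': [-0.007, 0.041, 0.016, 0.121, -0.053, -0.026], 'joint_efforts': [0.0, -43.592, 35.292, 0.017, 0.0, -0.0], 'tcp_pos': [0.142, 0.505, 0.404], 'ee_rot': [179.486, 89.906, -106.259], 'wrist_force': [-0.683, -0.587, -0.056], 'wrist_torque': [-0.006, 0.023, 0.0], 'grip_width': 0.999}
0.1547
side 48.648035322357266 282.2510020927988 209.42568502048883 [-0.14900471  0.          0.          0.          0.        ] [[0.863, 0.289, -0.415, 0.244], [-0.505, 0.515, -0.692, -0.518], [0.014, 0.807, 0.59, 0.543], [0.0, 0.0, 0.0, 1.0]]
top 44.54074430859326 272.3100349435999 210.72324085468068 [-0.02573024  0.          0.          0.          0.        ] [[0.006, 0.984, -0.178, 0.424], [-1.0, 0.004, -0.012, -0.005], [-0.011, 0.178, 0.984, 0.979], [0.0, 0.0, 0.0, 1.0]]
```

View pics/top0.png

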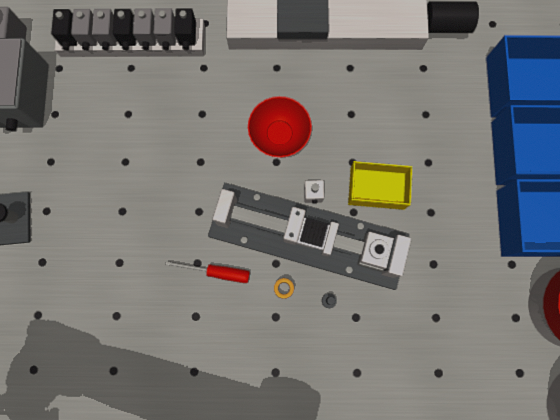

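View pics/side0.png

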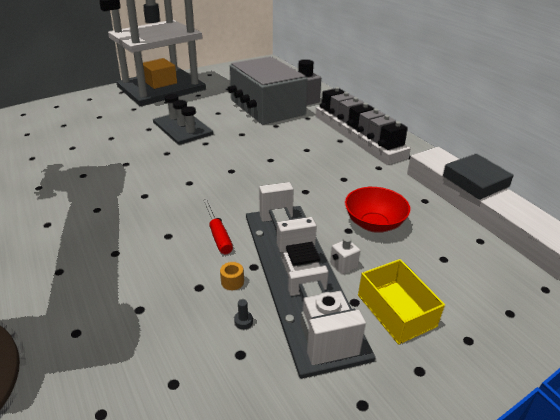

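The top view shows the pad at about (315,232), the heel just left of it at (297,225), the tail stop at (223,205) and the fixed jaw at (400,255). In the side view the pad is at about (302,254). Next I measure these by ray casting.

```bash
cat >h.py <<'E'
from bench import *
import cv2,numpy as np
def ray(s,uv):
    f=210/np.tan(np.radians(s["fov_y"]/2));K=np.array([[f,0,s["cx"]],[0,f,s["cy"]],[0,0,1]])
    p=cv2.undistortPoints(np.float64(uv).reshape(-1,1,2),K,np.float64(s["dist"])).reshape(-1,2)
    E=np.array(s["extrinsics"]);d=np.c_[p[:,0],-p[:,1],-np.ones(len(p))]@E[:3,:3].T
    return E[:3,3],d
def plane(s,uv,z):
    c,d=ray(s,uv);return c+d*((z-c[2])/d[:,2])[:,None]
def tri(s1,u1,s2,u2):
    a,d=ray(s1,u1);b,e=ray(s2,u2);d=d[0];e=e[0]
    t=np.linalg.lstsq(np.c_[d,-e],b-a,rcond=None)[0];p=a+t[0]*d;q=b+t[1]*e
    return (p+q)/2,np.linalg.norm(p-q)
def blob(im,seed,thr,box):
    g=im.max(2);m=np.zeros(g.shape,np.uint8);x0,x1,y0,y1=box
    m[y0:y1,x0:x1]=(g[y0:y1,x0:x1]<thr)
    n,l,st,c=cv2.connectedComponentsWithStats(m);k=l[seed[1],seed[0]]
    return (l==k).astype(np.uint8),c[k],st[k]
E
python3 - <<'E'
from h import *
T=snapshot("top");S=snapshot("side")
m,c,st=blob(T["image"],(315,232),60,(295,335,212,252));print(c,st)
cn=max(cv2.findContours(m,0,2)[0],key=cv2.contourArea);r=cv2.minAreaRect(cn);print(r)
print("pad corners",plane(T,cv2.boxPoints(r),.066).round(4).tolist(),plane(T,[r[0]],.066))
m,c2,st=blob(S["image"],(302,254),60,(280,325,238,270));print(c2,st)
print("tri",tri(T,[r[0]],S,[c2]))
# base plate
g=T["image"].max(2).astype(int)
m=((g<95)).astype(np.uint8);m[:,:195]=0;m[:175]=0;m[300:]=0;m[:,430:]=0
cn=max(cv2.findContours(m,0,2)[0],key=cv2.contourArea);r=cv2.minAreaRect(cv2.convexHull(cn));print(r)
b=plane(T,cv2.boxPoints(r),.012);print("base",b.round(4).tolist(),b.mean(0),[np.linalg.norm(b[i]-b[i-1]) for i in range(4)])
a=T["image"][170:300,200:425,::-1];cv2.imwrite("pics/tc.png",cv2.resize(a,None,fx=3.5,fy=3.5,interpolation=2))
E
```

```text
[314.42668863 229.98352554] [301 215  34  31 607]
((317.1960144042969, 230.6719970703125), (29.60554313659668, 28.263900756835938), 10.30484676361084)
pad corners [[0.5325, -0.0442, 0.066], [0.5831, -0.0535, 0.066], [0.5736, -0.106, 0.066], [0.5233, -0.0962, 0.066]] [[ 0.55301412 -0.07497366  0.066     ]]
[304.12030075 253.78345865] [286 242  39  24 665]
tri (array([ 0.55195446, -0.07445172,  0.06496327]), np.float64(0.0026620065130977732))
((308.8911437988281, 235.69198608398438), (195.86178588867188, 58.34636306762695), 15.5241117477417)
base [[0.5464, 0.131, 0.012], [0.6563, 0.1039, 0.012], [0.5555, -0.2574, 0.012], [0.4497, -0.224, 0.012]] [ 0.55195347 -0.06160839  0.012     ] [np.float64(0.3679260441972011), np.float64(0.11326301091978823), np.float64(0.3750541236496154), np.float64(0.11096626962187942)]
```

View pics/tc.png

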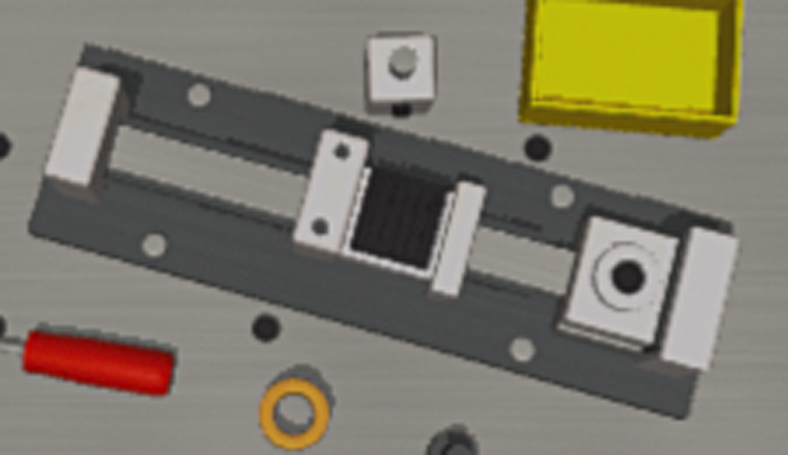

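The crop gives pad corners of about (368,166), (452,180), (432,270) and (350,247), so its centre is about (314,232) in full-picture pixels. The heel is on the pad's left and the bar is inclined about 15.4°.

```bash
cat >>h.py <<'E'
from scipy.spatial.transform import Rotation as R
A=np.radians(15.4);u=np.array([np.sin(A),np.cos(A),0]);v=np.array([u[1],-u[0],0])
def move(tip):  # target fingertip position, tool down, jaws across the bar
    o=get_obs();R0=R.from_euler('xyz',o["ee_rot"],degrees=True);best=None
    for s in(1,-1):
        x=np.array([0,0,-1.]);z=s*v;y=np.cross(z,x);rv=(R0.inv()*R.from_matrix(np.c_[x,y,z])).as_rotvec()
        if best is None or np.linalg.norm(rv)<np.linalg.norm(best): best=rv
    d=R0.inv().apply(np.array(tip)+[0,0,.173]-o["tcp_pos"])*100
    print("shift cm",d.round(2),"turn",best.round(3),"bar in tool",R0.inv().apply(u).round(3))
E
python3 - <<'E'
from h import *
T=snapshot("top")
full=lambda p:np.array(p)/3.5+[200-.36,170-.36]
P=plane(T,full([(368,166),(452,180),(432,270),(350,247)]),.066);c=P.mean(0);print("pad",P.round(4).tolist(),c,[np.linalg.norm(P[i]-P[i-1]).round(4) for i in range(4)])
t=plane(T,full([(122,82),(97,185)]),.078);print("tail",t.round(4).tolist(),"along",(t.mean(0)-c)@u,"across",(t.mean(0)-c)@v)
h=plane(T,full([(368,139),(345,248)]),.094);print("heel",h.round(4).tolist(),(h.mean(0)-c)@u,(h.mean(0)-c)@v)
print("axis from tail->fixed jaw");f=plane(T,full([(690,227),(663,358)]),.080);w=t.mean(0)-f.mean(0);print(w,np.degrees(np.arctan2(w[0],w[1])),np.linalg.norm(w))
move(c+8e-3*u+[0,0,.044])
E
```

```text
pad [[0.5777, -0.0528, 0.066], [0.5706, -0.096, 0.066], [0.524, -0.0852, 0.066], [0.5356, -0.0434, 0.066]] [ 0.55197763 -0.06935006  0.066     ] [np.float64(0.0431), np.float64(0.0438), np.float64(0.0478), np.float64(0.0434)]
tail [[0.6189, 0.074, 0.078], [0.5652, 0.0857, 0.078]] along 0.1544961171625713 across -0.0009775679845683422
heel [[0.5867, -0.0514, 0.094], [0.5317, -0.0397, 0.094]] 0.024838175327730375 0.0006345039647030447
axis from tail->fixed jaw
[ 0.08014215  0.28631196 -0.002     ] 15.637569974378282 0.29732356741025195
shift cm [ 12.17 -55.   -43.38] turn [ 1.565e+00 -1.000e-03  1.000e-03] bar in tool [-0.001  0.006  1.   ]
```

Request:
step_arm(motion=[[[6, -55, -43.4], [1.565, 0, 0], 1], [[6, -55, -43.4], [1.565, 0, 0], 1], [[6, -55, -43.4], [1.565, 0, 0], 1], [[6, -55, -43.4], [1.565, 0, 0], 1], [[6, -55, -43.4], [1.565, 0, 0], 1], [[6, -55, -43.4], [1.565, 0, 0], 1], [[6, -55, -43.4], [1.565, 0, 0], 1], [[6, -55, -43.4], [1.565, 0, 0], 1], [[6, -55, -43.4], [1.565, 0, 0], 1], [[6, -55, -43.4], [1.565, 0, 0], 1], [[6, -55, -43.4], [1.565, 0, 0], 1], [[6, -55, -43.4], [1.565, 0, 0], 1], [[6, -55, -43.4], [1.565, 0, 0], 1], [[6, -55, -43.4], [1.565, 0, 0], 1], [[12.2, -55, -43.4], [1.565, 0, 0], 1], [[12.2, -55, -43.4], [1.565, 0, 0], 1], [[12.2, -55, -43.4], [1.565, 0, 0], 1], [[12.2, -55, -43.4], [1.565, 0, 0], 1]])

```text
t: 2.5
tcp_pos: [0.5549, -0.0614, 0.2857]
ee_rot: [0.0, 89.7, -15.4]
wrist_force: [0.8, 0.7, 0.3]
grip_width: -0.003
```

```bash
python3 - <<'E'
from h import *
S=snapshot("side");a=S["image"][150:320,210:400,::-1];cv2.imwrite("pics/s1.png",cv2.resize(a,None,fx=3.5,fy=3.5,interpolation=2))
c=np.array([.552,-.0694,0]);move(c+8e-3*u+[0,0,.0565]);move(c+14e-3*u+.1045*u+[0,0,.0565])
E
```

```text
shift cm [ 5.59 -0.03 -0.1 ] turn [0.    0.004 0.   ] bar in tool [-0.  1.  0.]
shift cm [ 5.59 11.02 -0.09] turn [0.    0.004 0.   ] bar in tool [-0.  1.  0.]
```

View pics/s1.png

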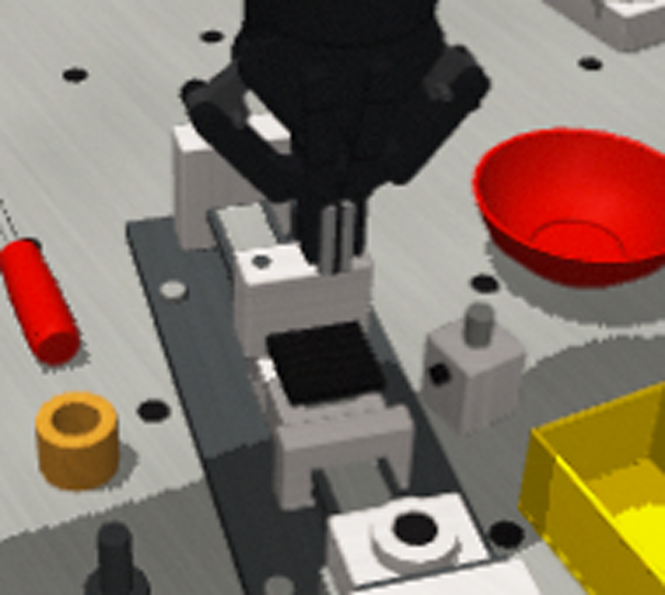

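The fingers are shut and stand over the pad region, tips at about crop (340,270), with the jaws set across the bar. Now I press down.

Request:
step_arm(motion=[[[2, 0, -0.1], [0, 0, 0], 1], [[4, 0, -0.1], [0, 0, 0], 1], [[4.6, 0, -0.1], [0, 0, 0], 1], [[4.9, 0, -0.1], [0, 0, 0], 1], [[5.2, 0, -0.1], [0, 0, 0], 1], [[5.4, 0, -0.1], [0, 0, 0], 1], [[5.5, 0, -0.1], [0, 0, 0], 1], [[5.5, 0, -0.1], [0, 0, 0], 1], [[5.5, 0, -0.1], [0, 0, 0], 1]])

```text
t: 3.68
tcp_pos: [0.5544, -0.0614, 0.2307]
ee_rot: [1.2, 89.7, -14.2]
wrist_force: [0.9, -0.3, 3.4]
grip_width: -0.004
```

Request:
step_arm(motion=[[[0.1, 0, 0], [0, 0, 0], 1], [[0.2, 0, 0], [0, 0, 0], 1], [[0.2, 0, 0], [0, 0, 0], 1], [[0.2, 0, 0], [0, 0, 0], 1]])

```text
t: 4.18
tcp_pos: [0.5544, -0.0614, 0.2294]
ee_rot: [2.0, 89.7, -13.4]
wrist_force: [-2.6, -0.0, 9.3]
grip_width: 0.004
```

The force rose to 9 N, so the pad is bottomed. Next I push back.

Request:
step_arm(motion=[[[0, 0.4, 0], [0, 0, 0], 1], [[0, 0.8, 0], [0, 0, 0], 1], [[0, 1.4, 0], [0, 0, 0], 1], [[0, 2.1, 0], [0, 0, 0], 1], [[0, 2.8, 0], [0, 0, 0], 1], [[0, 3.5, 0], [0, 0, 0], 1], [[0, 4.2, 0], [0, 0, 0], 1], [[0, 4.9, 0], [0, 0, 0], 1], [[0, 5.6, 0], [0, 0, 0], 1], [[0, 6.3, 0], [0, 0, 0], 1], [[0, 7, 0], [0, 0, 0], 1], [[0, 7.7, 0], [0, 0, 0], 1], [[0, 8.4, 0], [0, 0, 0], 1], [[0, 9, 0], [0, 0, 0], 1], [[0, 9.5, 0], [0, 0, 0], 1], [[0, 10, 0], [0, 0, 0], 1], [[0, 10.3, 0], [0, 0, 0], 1], [[0, 10.5, 0], [0, 0, 0], 1], [[0, 10.5, 0], [0, 0, 0], 1]])

```text
t: 6.55
tcp_pos: [0.5825, 0.04, 0.2295]
ee_rot: [7.9, 89.6, -7.5]
wrist_force: [2.8, -0.8, 3.9]
grip_width: -0.002
```

Request:
step_arm(motion=[[[0, 0.2, 0], [0, 0, 0], 1], [[0, 0.4, 0], [0, 0, 0], 1], [[0, 0.5, 0], [0, 0, 0], 1], [[0, 0.5, 0], [0, 0, 0], 1]])

```text
t: 7.05
tcp_pos: [0.5834, 0.0446, 0.2295]
ee_rot: [-4.6, 89.7, -20.0]
wrist_force: [-0.7, -4.5, 6.4]
grip_width: 0.003
```

```bash
python3 - <<'E'
from h import *
S=snapshot("side");a=S["image"][150:320,210:400,::-1];cv2.imwrite("pics/s2.png",cv2.resize(a,None,fx=3.5,fy=3.5,interpolation=2))
o=get_obs();print(o["wrist_force"],o["wrist_force"]@u)
E
```

```text
[ 0.25375867 -3.23211083  5.49091874] -3.048676033046786
```

View pics/s2.png

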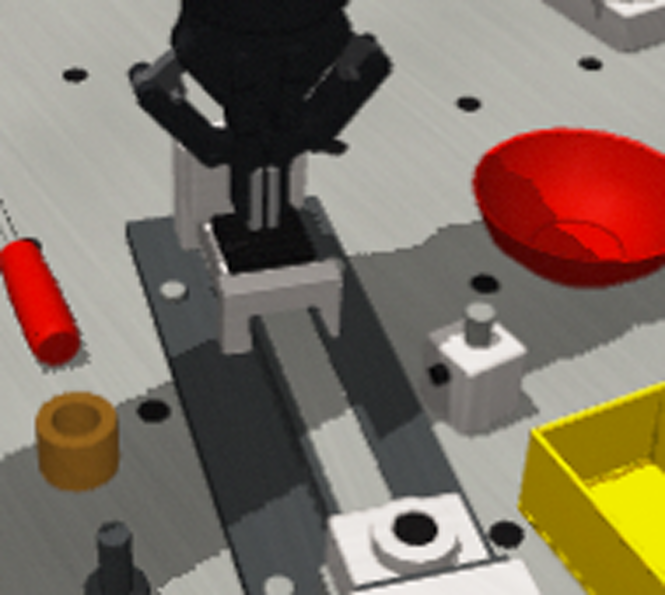

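The jaw is nearly at the tail stop, with the pad at about crop (262,240). I keep pushing gently until the force rises against the stop.

Request:
step_arm(motion=[[[0, 0.2, 0], [0, 0, 0], 1], [[0, 0.3, 0], [0, 0, 0], 1], [[0, 0.4, 0], [0, 0, 0], 1], [[0, 0.4, 0], [0, 0, 0], 1]])

```text
t: 7.6
tcp_pos: [0.5839, 0.048, 0.2294]
ee_rot: [-24.6, 89.7, -40.0]
wrist_force: [-1.3, -4.4, 5.3]
grip_width: 0.002
```

Request:
step_arm(motion=[[[0, 0.2, 0], [0, 0, 0], 1], [[0, 0.4, 0], [0, 0, 0], 1], [[0, 0.4, 0], [0, 0, 0], 1], [[0, 0.4, 0], [0, 0, 0], 1]])

```text
t: 8.1
tcp_pos: [0.5842, 0.0496, 0.2294]
ee_rot: [-63.4, 89.4, -79.0]
wrist_force: [-2.1, -15.5, 7.4]
grip_width: 0.002
```

The force along the bar is now 15 N and the tool has stalled, so the jaw is against the stop. I lift straight up from the measured (unloaded) pose.

Request:
step_arm(motion=[[[0, 0, 0], [0, 0, 0], 1], [[-0.4, 0, 0], [0, 0, 0], 1], [[-0.9, 0, 0], [0, 0, 0], 1], [[-1.5, -0.1, 0], [0, 0, 0], 1], [[-2.5, -0.3, 0], [0, 0, 0], 1], [[-5, -0.3, 0], [0, 0, 0], 1], [[-9, -0.3, 0], [0, 0, 0], 1], [[-14, -0.3, 0], [0, 0, 0], 1], [[-18, -10, 0], [0, 0, 0], 1], [[-18, -16, 0], [0, 0, 0], 1], [[-18, -22, 0], [0, 0, 0], 1], [[-18, -22, 0], [0, 0, 0], 1], [[-18, -22, 0], [0, 0, 0], 1], [[-18, -22, 0], [0, 0, 0], 1]])

```text
t: 9.85
tcp_pos: [0.5248, -0.1601, 0.4117]
ee_rot: [-61.7, 89.4, -77.3]
wrist_force: [-0.2, -0.5, 0.0]
grip_width: 0.0
```

```bash
python3 - <<'E'
from h import *
for n,b in(("side",(150,320,160,400)),("top",(170,300,200,425))):
    S=snapshot(n);a=S["image"][b[0]:b[1],b[2]:b[3],::-1];cv2.imwrite(f"pics/{n}3.png",cv2.resize(a,None,fx=3,fy=3,interpolation=2))
E
```

```text
(no output)
```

View pics/side3.png

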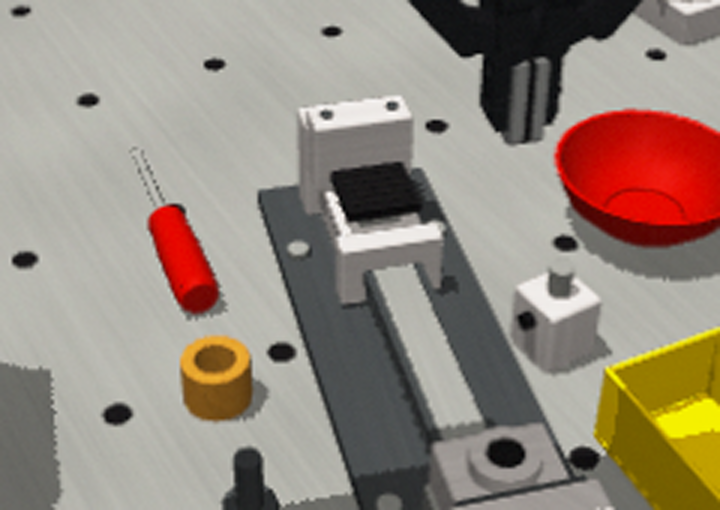

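View pics/top3.png

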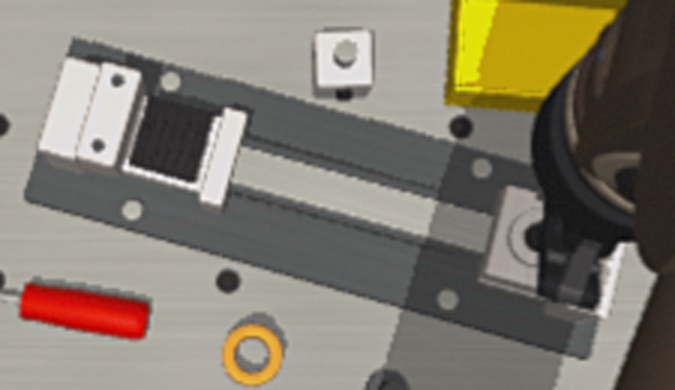

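The top view shows the heel (crop x about 80–140) flush against the tail stop. The side view shows the pad raised, the block and loose items in place, and the gripper well clear.

```bash
python3 -c "
from bench import *
print(get_obs()['wrist_force']);print(finish_job())"
```

```text
[-0.6618348   0.2796658  -0.43194509]
the job is handed in; nothing more can be done
None
```

The clamp is open: I pressed the release pad to its bottom and pushed the jaw about 105 mm back along the bar to the tail stop. I then lifted straight off and moved clear, and handed the job in with about 10 s on the clock.

- **Pad pressed:** the vertical force rose to about 9 N before the push, above the 4.5 N spring. It read 4–7 N during the push.
- **Jaw home:** the force along the bar rose to about 15 N and the tool stalled at the end of the push. The last top view shows the heel flush against the tail stop.
- **Pad up and robot clear:** the last side view shows the pad raised and the gripper well away. The wrist force is back near zero.
- **Block and loose things:** the block, bushing, driver, cylinder and bowl look unmoved. I compared these by eye and did not measure them. The arm hid part of the bin and block in the last top view, and the bolt was at the edge of both crops, but nothing looked displaced.

No check failed or disagreed. The joint values could not be read directly, so the pad and jaw results rest on the forces and the pictures.

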